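# Hang up the rinsing basket, then tip the pan and gather the nozzles

## Task

The washed piping nozzles stand loose in the dark roasting pan, round the empty wire rinsing basket: lift the basket out and hang it by its bail on the hook of the drip stand. Then take hold of the pan and tip its far end up until all five nozzles have slid together into the near right corner, the one with the pouring lip, and finish still holding it there, clearly tilted (about 30 degrees; the low corner may stay on the worktop), so that I can pick out the size I need. Do not push the lemon or the timer about.

Things in the scene. Friction and masses are not known exactly. Their poses are not given: they have to be found in the camera images.
- pan: low dark grey roasting pan, open on top, loose, about 0.5 kg: 250 mm along its x, 180 mm along y, walls 55 mm high, sheet 3 mm, corners rounded to 24 mm. Origin: centre of its underside, z up; x points away from the robot and somewhat left. Smooth: nozzles slide in it above about 15 degrees of slope. The corner at -x, -y (near right) has a small pouring lip. An upright steel loop handle at each short end
- pan_corner (a point): the inside floor corner of the pan below the pouring lip, at pan (-122, -87, 3) mm
- far_handle (a point): middle of the bar of the pan's far handle, at pan (129, 0, 100) mm: a 10 mm round bar along the pan's y, straight from y = -38 to +38 mm, centre line 45 mm above the rim, free on both sides. The near handle at x = -129 mm is the same
- basket: small round wire rinsing basket, empty, 82 mm across, 60 mm deep, about 0.15 kg, standing in the middle of the pan at the start. Origin: centre of its underside, z up. A rigid bail (arch handle) stands over it in its y-z plane
- bail (a point): middle of the top bar of the bail, at basket (0, 0, 150) mm: 8 mm round bar, straight along the basket's y from -26 to +26 mm, then bent down to legs at y = -41 and +41 mm; the opening between it and the basket's rim is 85 mm high and 74 mm wide
- stand: dark steel drip stand, fixed: round base 110 mm across, post 14 mm thick with a ball on top, 246 mm high. Origin: foot of the post at worktop height, z up. Its one hook leaves the post along the stand's -x, which points roughly to the robot's left
- hook (a point): seat of the hook: on the centre line of its level 8 mm round arm, 70 mm from the post, 220 mm above the worktop. The arm is straight to 92 mm from the post, then turns up; the tip is 104 mm from the post, its top 244 mm above the worktop
- lemon: loose lemon, about 60 x 90 x 57 mm, a bystander; origin at its underside
- timer: loose white and red kitchen timer, 66 mm across, 46 mm high, a bystander; origin at its underside
- nozzle_a: loose steel piping nozzle in the pan, a cone 27 mm across the wide end and 44 mm high, 12 g, standing on its wide end at the start; origin: centre of the wide end, z towards the narrow end
- nozzle_a_mid (a point): point on the axis of nozzle_a, 18 mm above its wide end
- nozzle_b: loose steel piping nozzle in the pan, a cone 33 mm across the wide end and 44 mm high, 12 g, standing on its wide end at the start; origin: centre of the wide end, z towards the narrow end
- nozzle_b_mid (a point): point on the axis of nozzle_b, 18 mm above its wide end
- nozzle_c: loose steel piping nozzle in the pan, a cone 30 mm across the wide end and 44 mm high, 12 g, standing on its wide end at the start; origin: centre of the wide end, z towards the narrow end
- nozzle_c_mid (a point): point on the axis of nozzle_c, 18 mm above its wide end
- nozzle_d: loose steel piping nozzle in the pan, a cone 33 mm across the wide end and 44 mm high, 12 g, standing on its wide end at the start; origin: centre of the wide end, z towards the narrow end
- nozzle_d_mid (a point): point on the axis of nozzle_d, 18 mm above its wide end
- nozzle_e: loose steel piping nozzle in the pan, a cone 30 mm across the wide end and 44 mm high, 12 g, standing on its wide end at the start; origin: centre of the wide end, z towards the narrow end
- nozzle_e_mid (a point): point on the axis of nozzle_e, 18 mm above its wide end

How it is judged (in metres and radians):
On the way:
1. the basket hangs by its bail on the hook of the stand, let go, while the pan still stands level (contact force between basket and stand above 0.6 N and horizontal distance between bail and hook below 0.05 m and height (world z) of bail above 0.205 m and height (world z) of basket above 0.04 m and angle between basket's own z axis and vertical below 0.6 rad and contact force between the fingers and basket below 0.1 N and angle between pan's own z axis and vertical below 0.2 rad), for 0.3 s.
At the end, for the whole second after the job is handed in: The let-go basket hangs by its bail on the hook, clear of all else; the gripper holds the pan still, tilted 22 to 57 degrees, far handle over 150 mm high, resting on neither stand nor basket; all five nozzles lie still within 110 mm of the inside floor corner below the pouring lip (contact force between basket and stand above 0.6 N and horizontal distance between bail and hook below 0.05 m and height (world z) of bail above 0.205 m and height (world z) of basket above 0.04 m and angle between basket's own z axis and vertical below 0.6 rad and contact force between the fingers and basket below 0.1 N and contact force between basket and pan below 0.1 N and angle between pan's own z axis and vertical between 0.38 and 1 rad and height (world z) of far_handle above 0.15 m and contact force between the fingers and pan above 2 N and contact force between pan and stand below 0.1 N and linear speed of pan below 0.03 m/s and distance between each of nozzle_a_mid, nozzle_b_mid, nozzle_c_mid, nozzle_d_mid, nozzle_e_mid and pan_corner below 0.11 m and linear speed of each of nozzle_a, nozzle_b, nozzle_c, nozzle_d, nozzle_e below 0.05 m/s); the arm keeps its last pose, push and grip.
It fails at once if the lemon is pushed more than 3 cm (distance of lemon from where it was at the start of the episode above 0.03 m).
It fails at once if the timer is pushed more than 3 cm (distance of timer from where it was at the start of the episode above 0.03 m).
It also fails if it takes over 58 s, if anything falls off the work surface, if the arm or the gripper's body presses on something with over 40 N, if the wrist force passes 120 N, or if a joint passes its speed limit or range.

## Robot

A 6-joint arm with a two-finger parallel gripper is mounted at the origin on the work surface; the furniture and walls round the work are solid. World frame = base frame: x ahead of the robot, y to its left, z up, the work surface at z = 0. Lengths are in mm, angles in rad, forces in N, time in s.
With the tool pointing down it reaches from about 300 to 775 mm from the base axis. Payload 14.6 kg.
Tool frame: the origin (TCP) lies at the very end of the fingers, on their centre line; the grasp point (between the pads) lies 19 mm behind it; z points along the fingers, y is the line along which they close (so a half turn about z gives the same grasp; the last joint's range is limited). The gripper opens to 94 mm and grips with 3 to 60 N. Pads are 16 mm wide; open, the fingers measure 119 mm over their backs; the gripper's body (75 mm by 177 mm) begins 78 mm behind the grasp point.
Start: joints at [-1.388, 0.3, 1.521, -0, 1.321, -0.067], TCP at [135.959, -532.921, 205.446] pointing down, gripper open.
Joint ranges: [-3.03, 3.03], [-0.79, 2.21], [0.23, 2.52], [-1.04, 4.18], [0, 3.07], [-2.55, 2.55]. Speed limits (rad/s): [2.22, 2.22, 2.57, 3.14, 3.14, 3.14].

## Interface

Orientations are given as [roll, pitch, yaw] about the fixed x, y, z axes, in that order (R = Rz(yaw) Ry(pitch) Rx(roll)).
In Python, from cell import manip, optics gives the robot as it stands.
- The arm moves only by the shell command python3 -m crank 'ROWS' [FORCE]. ROWS is JSON, a list of rows, each a list of 7 numbers: the opening in per cent of the stroke, from 0 (shut) to 100 (fully open), then the shift along the tool's x, y, z in mm, then the turn, a rotation vector about the tool's x, y, z in rad. A call has 1 to 10 rows; each row is the pose to reach, as a shift and turn from the pose commanded when the call began, along the tool's axes at that moment; what a row does not reach only later rows make up. A row lasts 1/10 s, in which the tool goes at most 50 mm and 8.59 degrees, less where a joint would pass 70% of its speed; a pose out of reach is approached as far as the arm can. A call with a gripper value outside its range is refused whole. The fingers move at their own pace and stop on an object; FORCE is the grip in N (left out, the last holds). Time passes only in rows, so rows that repeat a pose let the fingers close. It gives the time, the measured TCP pose, the force, the opening and the grip force at its end, in the units of the state.
- manip.read_state(): the state, without advancing time (a new reading comes with each control period).
- optics.camera(name): name is "scene" or "top"; returns (picture, depth): 400x640x3 uint8, red, green, blue; 400x640 float32, mm along the optical axis (not along the pixel's ray), 0 where there is no reading.
- optics.calibration(name): a dict with "camera_matrix" (3x3 intrinsics, pixels), "R" (3x3) and "t" (3): a world point X has camera coordinates R X + t. Camera axes: x right, y down, z forward; pixel columns grow to the right and rows downward; lengths in mm; the calibration is good to about 2 mm. A picture is of the moment at which its call begins. calibration takes no time and is no camera call.
- manip.sign_off(): hands the job in; it is judged then, once.
The state is a dict: "clock": time; "joints": joint angles; "qd": joint speeds; "effort": joint torques, N m; "eef_pos": TCP position; "eef_rot": TCP orientation; "wrist_force": force on the tool from outside, world axes, zero at the start; "moment": the same for the moment, N m; "finger_gap": finger opening in mm; "finger_force": force on a finger pad.
Only numpy, scipy, OpenCV 4.12 (cv2) and the standard library are available. Lean on these libraries where they do the work, as an engineer would, in place of code of your own. Each camera call takes 0.05 s, during which the arm holds its last target. There are 200 camera calls.

## Working session

There is one attempt and no reset: what is moved stays moved. The work goes in short steps, Python scripts to look and compute and a shell command to move; the robot and the scene stay as the last step left them, time stands still between calls to the robot, and variables do not carry over. Pictures are saved under pics/ and viewed, at most 10 in all, crops included, and the job is handed in when it is done.

```bash
ls; mkdir -p pics; python3 - <<'E'
from cell import manip, optics
import cv2, numpy as np
for n in("scene","top"):
    p,d=optics.camera(n); np.savez(f"pics/{n}0.npz",p=p,d=d); cv2.imwrite(f"pics/{n}0.png",p[:,:,::-1])
    c=optics.calibration(n); print(n,c, (d>0).mean())
print(manip.read_state())
E
```

```text
pics
scene {'camera_matrix': array([[364.2293728 ,   0.        , 320.54186935],
       [  0.        , 364.2293728 , 200.27649572],
       [  0.        ,   0.        ,   1.        ]]), 'R': array([[-0.58386231, -0.81172444, -0.0144302 ],
       [-0.57996312,  0.42946573, -0.69224415],
       [ 0.56810878, -0.39580629, -0.72151909]]), 't': array([ 382.84307102,  334.07364127, 1024.27624277])} 0.9959140625
top {'camera_matrix': array([[389.81135778,   0.        , 315.5488629 ],
       [  0.        , 389.81135778, 196.12922759],
       [  0.        ,   0.        ,   1.        ]]), 'R': array([[ 0.00415266, -0.99997621, -0.00550818],
       [-0.99676788, -0.00369729, -0.08025037],
       [ 0.0802281 ,  0.00582363, -0.99675952]]), 't': array([ 136.09687061,  483.16646901, 1334.82513779])} 0.9962109375
{'clock': 0.1, 'joints': array([-1.38762784e+00,  3.00411881e-01,  1.52154882e+00, -6.07825123e-06,
        1.32070898e+00, -6.65969466e-02]), 'qd': array([ 3.92150003e-04, -1.62870401e-03, -1.47040780e-03, -4.29065004e-05,
        5.41536579e-04,  1.75137562e-03]), 'effort': array([ 8.85029931e-04, -5.32644796e+01, -3.53282976e+01,  7.09212665e-02,
        2.35120731e-02, -6.67363543e-05]), 'eef_pos': array([ 135.89855786, -532.68692066,  204.93246544]), 'eef_rot': array([-3.14051762e+00, -6.57991353e-05,  2.49766905e-01]), 'wrist_force': array([0.27806761, 0.47100367, 0.82646914]), 'moment': array([0.02029924, 0.02652003, 0.01733839]), 'finger_force': 0.0, 'finger_gap': 93.78921220021165}
```

View pics/top0.png

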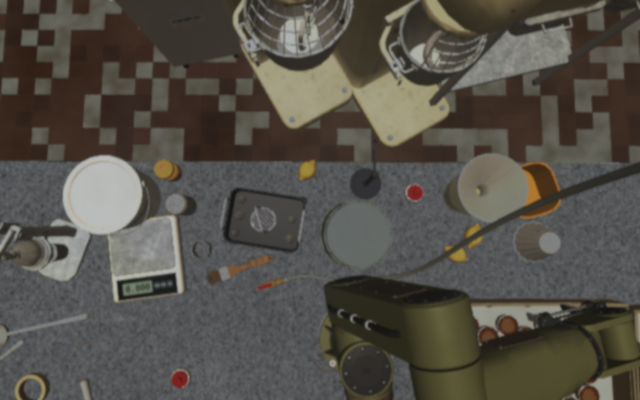

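View pics/scene0.png

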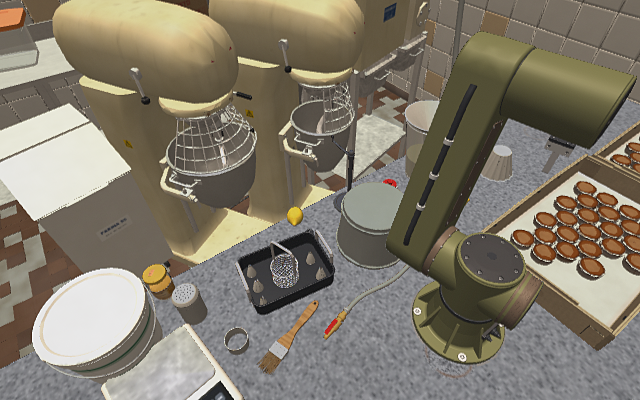

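The top view shows the pan around (263,219), the basket at its middle, the lemon at (307,169), the stand at (366,183), the timer at (414,192) and a pot at (358,235). The scene view shows the pan at (285,270), with the stand behind the pot. I'll zoom in next.

```bash
cat > h.py <<'E'
import numpy as np, cv2
from cell import optics, manip
C={n:optics.calibration(n) for n in("scene","top")}
def ray(n,u,v):
    c=C[n]; d=np.linalg.inv(c["camera_matrix"])@np.array([u,v,1.]); return -c["R"].T@c["t"], c["R"].T@d
def onz(n,u,v,z):
    o,d=ray(n,u,v); return o+d*(z-o[2])/d[2]
def cloud(n,d):
    c=C[n]; v,u=np.mgrid[:400,:640]; p=np.stack([u,v,np.ones_like(u)],-1)@np.linalg.inv(c["camera_matrix"]).T*d[...,None]
    return (p-c["t"])@c["R"]
def proj(n,X):
    c=C[n]; x=c["camera_matrix"]@(c["R"]@np.asarray(X,float)+c["t"]); return x[:2]/x[2]
E
python3 - <<'E'
import cv2,numpy as np
from h import *
a=np.load("pics/top0.npz");b=np.load("pics/scene0.npz")
A=cv2.resize(a['p'][150:270,210:430],None,fx=3.6,fy=3.6,interpolation=2)
B=cv2.resize(b['p'][140:320,220:420],None,fx=3.3,fy=3.3,interpolation=2)
cv2.imwrite("pics/c1.png",A[:,:,::-1]);cv2.imwrite("pics/c2.png",B[:,:,::-1])
P=cloud("top",a['d'])
for z0,z1 in((40,70),(85,110),(130,165),(190,235),(236,270)):
    m=(P[...,2]>z0)&(P[...,2]<z1)
    m[:150]=0;m[270:]=0;m[:,:210]=0;m[:,430:]=0
    k,l,s,c=cv2.connectedComponentsWithStats(m.astype(np.uint8))
    for i in range(1,k):
        if s[i,4]>2: print(z0,s[i],P[l==i].mean(0).round(),P[l==i].min(0).round(),P[l==i].max(0).round())
E
```

```text
40 [299 161  17  19 223] [570. 168.  50.] [540. 140.  40.] [602. 195.  62.]
40 [365 181   3   4   5] [526. -32.  51.] [522. -37.  46.] [533. -29.  61.]
40 [223 188  84  65 565] [404. 335.  56.] [292. 170.  40.] [506. 449.  70.]
40 [413 189   6   7  29] [ 496. -203.   46.] [ 486. -211.   40.] [ 507. -194.   53.]
40 [239 199   3   2   4] [467. 394.  48.] [466. 391.  45.] [469. 398.  52.]
40 [321 203  23  32  42] [406.  95.  56.] [352.  45.  40.] [457. 119.  70.]
40 [257 208   8   3  10] [437. 324.  62.] [432. 311.  50.] [439. 336.  69.]
40 [266 208  10  25  39] [398. 286.  61.] [358. 275.  41.] [439. 304.  68.]
40 [250 211  12  22  38] [392. 346.  61.] [358. 319.  45.] [428. 357.  69.]
40 [237 214   3   4   6] [414. 401.  44.] [408. 399.  41.] [419. 405.  48.]
40 [290 218   3   3   5] [404. 220.  45.] [399. 217.  42.] [406. 224.  48.]
40 [288 237   3   4   7] [336. 227.  43.] [331. 224.  40.] [342. 231.  50.]
40 [322 236   2   8   8] [334. 114.  56.] [322. 112.  40.] [346. 116.  68.]
40 [324 245   1   3   3] [312. 109.  54.] [309. 109.  45.] [316. 109.  60.]
40 [325 249   2   3   3] [2
[... 669 characters left out ...]
  2   3   3] [305. 102.  97.] [302. 100.  88.] [308. 103. 105.]
130 [368 177   4   5  10] [527. -32. 145.] [522. -36. 130.] [533. -30. 158.]
130 [324 201  69  69 377] [355.  15. 160.] [ 247. -100.  133.] [457. 111. 165.]
130 [254 206  11  27  74] [398. 315. 154.] [359. 300. 132.] [441. 331. 163.]
190 [373 150   3  22  66] [573. -36. 223.] [542. -40. 217.] [605. -33. 228.]
190 [371 176   5   3   8] [522. -31. 222.] [520. -38. 192.] [526. -27. 231.]
190 [415 265  10   5  24] [ 258. -169.  218.] [ 252. -177.  194.] [ 268. -160.  234.]
236 [372 172   7   6  35] [529. -35. 244.] [521. -45. 236.] [536. -27. 249.]
236 [424 262   6   8  29] [ 267. -180.  249.] [ 257. -186.  238.] [ 278. -175.  263.]
```

View pics/c1.png

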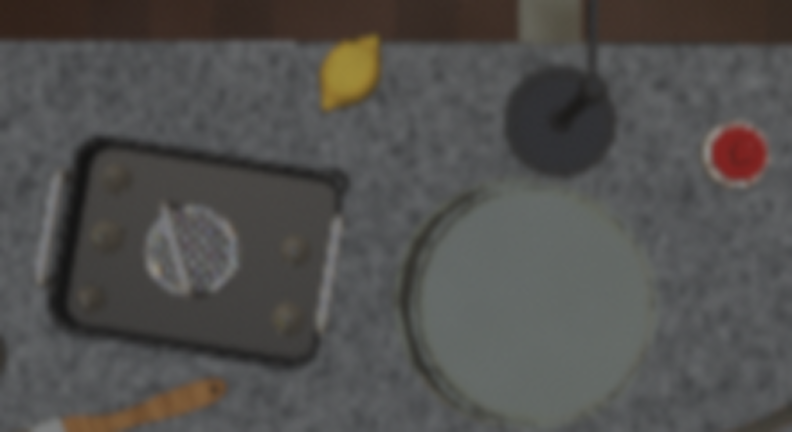

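View pics/c2.png

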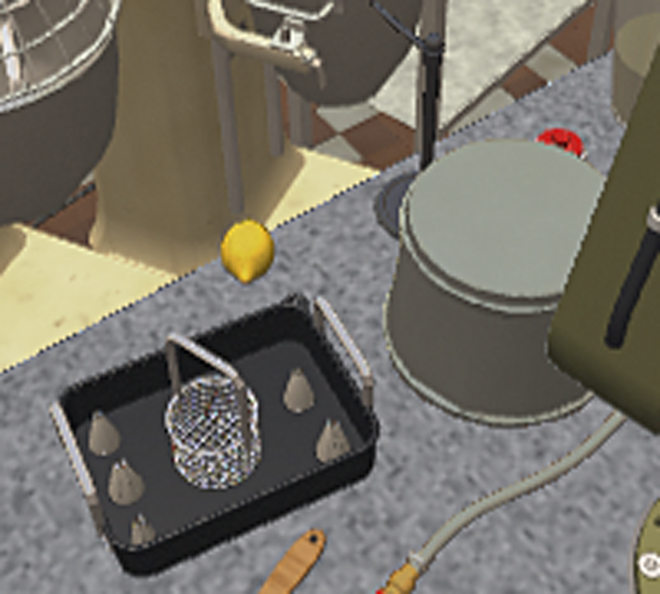

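The crops show the pan with its lip at upper right, c1 (340,180). The bail runs (165,205)-(185,290), and the hook goes up the image from the post at (560,125) to (592,0). The pot at (530,300) is about 165 mm high. Next I'll measure the bail, the hook and the obstacles.

```bash
python3 - <<'E'
from h import *
a=np.load("pics/top0.npz");P=cloud("top",a['d'])
def pca(m):
    q=P[m]; c=q.mean(0); w=np.linalg.svd(q-c)[2][0]; t=(q-c)@w; return c.round(1),w.round(3),(c+w*t.min()).round(),(c+w*t.max()).round(),len(q)
X,Y,Z=P[...,0],P[...,1],P[...,2]
print("bail",pca((Z>146)&(Z<165)&(abs(X-398)<60)&(abs(Y-315)<40)))
print("arm",pca((Z>214)&(Z<232)&(abs(Y+36)<15)&(X>540)&(X<640)))
print("tip",pca((Z>232)&(Z<262)&(abs(Y+36)<20)&(X>600)&(X<660)))
print("ball",pca((Z>236)&(Z<262)&(abs(Y+36)<20)&(X>500)&(X<560)))
print("far",pca((Z>96)&(Z<112)&(abs(Y-438)<20)&(abs(X-420)<60)))
print("near",pca((Z>96)&(Z<112)&(abs(Y-184)<20)&(abs(X-379)<60)))
# tallest height per 50mm cell
print("cols y:",list(range(800,-451,-50)))
for x in range(950,200,-50):
    r=[]
    for y in range(800,-451,-50):
        m=(abs(X-x)<=25)&(abs(Y-y)<=25)&(Z<1100)
        r.append(int(Z[m].max()) if m.sum() else -1)
    print(x,r)
E
```

```text
bail (array([397.9, 314.7, 155.4]), array([-0.954, -0.3  , -0.017]), array([437., 327., 156.]), array([359., 302., 155.]), 68)
arm (array([583. , -36.8, 223.6]), array([-0.999,  0.023, -0.032]), array([630., -38., 225.]), array([542., -36., 222.]), 84)
tip (array([632.2, -38.2, 240.9]), array([-0.407, -0.111, -0.907]), array([634., -38., 246.]), array([629., -39., 233.]), 9)
ball (array([528.6, -35.3, 243.8]), array([-0.32 ,  0.945,  0.071]), array([532., -45., 243.]), array([526., -27., 244.]), 35)
far (array([419.3, 438.2, 104.3]), array([-0.988,  0.151, -0.001]), array([469., 431., 104.]), array([367., 446., 104.]), 96)
near (array([378.9, 184.3, 103.7]), array([-0.989,  0.151,  0.008]), array([428., 177., 103.]), array([330., 192., 104.]), 95)
cols y: [800, 750, 700, 650, 600, 550, 500, 450, 400, 350, 300, 250, 200, 150, 100, 50, 0, -50, -100, -150, -200, -250, -300, -350, -400, -450]
950 [-863, -863, -868, -868, -870, -867, -864, -870, -862, -773, -744, -752, -750, -773, -859, -859, -868, -860, -866, -752, -70, 424, 440, 443, 435, 406]
900 [-863, -864, -865, -868, -869, -868, -8
[... 1044 characters left out ...]
05, 208, 210, 125, 110, 8, 60, 65, 63, 62, 63, 63, 7, 8, 6, 17, 247, 16, 25, 53, 274, 271, 231, 247, 275]
450 [207, 208, 209, 207, 130, 128, 8, 110, 55, 156, 152, 44, 102, 100, 163, 181, 182, 181, 10, 10, 36, 881, 880, 252, 263, 274]
400 [207, 208, 208, 208, 126, 123, 7, 112, 48, 157, 162, 39, 108, 104, 182, 182, 182, 183, 179, 8, 10, 738, 273, 274, 265, 5]
350 [211, 209, 209, 66, 64, 39, 37, 105, 60, 66, 158, 50, 109, 13, 181, 182, 184, 182, 181, 7, 462, 539, 7, 46, 61, 5]
300 [66, 66, 66, 66, 67, 43, 41, 56, 64, 63, 61, 63, 64, 8, 179, 183, 183, 182, 180, 8, 396, 7, 58, 62, 56, 7]
250 [67, 65, 66, 66, 64, 38, 42, 17, 18, 18, 17, 7, 9, 7, 160, 421, 657, 694, 696, 680, 277, 6, 47, 60, 30, 7]
```

```bash
python3 - <<'E'
from h import *
a=np.load("pics/top0.npz");P=cloud("top",a['d']);b=np.load("pics/scene0.npz");S=cloud("scene",b['d'])
for u in range(420,640,15):
    c=P[150:290,u]; g=a['p'][150:290,u].max(1)
    i=[k for k in range(140) if c[k,2]>190 and g[k]<75]
    print(u,[(k+150,*c[k].round().astype(int)) for k in i[::6]])
for z in (300,500,700): print(z, proj("scene",(350,-220,z)))
m=(S[...,2]>250)&(S[...,0]>200)&(S[...,0]<650)&(S[...,1]<-50)&(S[...,1]>-500)
v,u=np.nonzero(m); print(len(u), S[m].min(0),S[m].max(0)); print([(u[k],v[k],*S[v[k],u[k]].round().astype(int)) for k in range(0,len(u),max(1,len(u)//25))])
c=P[(P[...,2]>60)&(abs(P[...,0]-430)<50)&(P[...,1]>530)&(P[...,1]<630)]; print("shaker",c.min(0),c.max(0))
E
```

```text
420 [(267, np.int64(260), np.int64(-169), np.int64(219)), (287, np.int64(248), np.int64(-90), np.int64(521))]
435 [(259, np.int64(290), np.int64(-191), np.int64(293)), (288, np.int64(250), np.int64(-114), np.int64(546))]
450 [(250, np.int64(318), np.int64(-207), np.int64(367))]
465 [(239, np.int64(348), np.int64(-222), np.int64(432)), (245, np.int64(333), np.int64(-225), np.int64(423))]
480 [(230, np.int64(370), np.int64(-233), np.int64(493))]
495 [(222, np.int64(374), np.int64(130), np.int64(1370)), (228, np.int64(374), np.int64(-246), np.int64(539))]
510 [(214, np.int64(402), np.int64(-248), np.int64(601)), (220, np.int64(390), np.int64(-252), np.int64(592))]
525 [(207, np.int64(414), np.int64(-255), np.int64(644)), (213, np.int64(403), np.int64(-257), np.int64(639))]
540 [(200, np.int64(424), np.int64(-260), np.int64(686)), (206, np.int64(413), np.int64(-262), np.int64(681))]
555 [(193, np.int64(433), np.int64(-264), np.int64(723)), (199, np.int64(423), np.int64(-266), np.int64(719))]
570 [(187, np.int64(439), np.int64(-268), np.int64(755)), (193, np.int64(430), np.int64(-268), np
[... 2034 characters left out ...]
2), np.int64(103), np.int64(572), np.int64(-396), np.int64(265)), (np.int64(437), np.int64(104), np.int64(537), np.int64(-437), np.int64(263)), (np.int64(421), np.int64(106), np.int64(567), np.int64(-387), np.int64(259)), (np.int64(436), np.int64(107), np.int64(534), np.int64(-431), np.int64(254)), (np.int64(420), np.int64(109), np.int64(563), np.int64(-379), np.int64(251)), (np.int64(413), np.int64(113), np.int64(557), np.int64(-338), np.int64(253)), (np.int64(406), np.int64(121), np.int64(538), np.int64(-285), np.int64(252)), (np.int64(424), np.int64(130), np.int64(450), np.int64(-275), np.int64(268))]
shaker [380.26833103 554.71488436  60.45051636] [479.93239987 629.68480233 130.67805339]
```

A dark hose hangs down at azimuth about -32°. It runs from r=310 at z=219 to r=412 at z=432 and r=486 at z=644. I'll retract high and inside it, with the gripper turned tangentially, before swinging left.

```bash
python3 -m crank '[[100,0,-10,-40,0,0,0.149],[100,0,-25,-80,0,0,0.298],[100,0,-50,-120,0,0,0.447],[100,0,-80,-150,0,0,0.596],[100,0,-110,-180,0,0,0.745],[100,0,-140,-210,0,0,0.894],[100,0,-170,-230,0,0,1.043],[100,0,-200,-250,0,0,1.192],[100,0,-220,-260,0,0,1.341],[100,0,-230,-270,0,0,1.49]]' 40; python3 -c "
from cell import manip;s=manip.read_state();print(s['joints'].round(3),s['eef_pos'],s['eef_rot'])"
```

```text
clock: 1.1
eef_pos: [78.8, -308.6, 476.4]
eef_rot: [3.141, -0.002, -1.246]
wrist_force: [0.8, 0.2, 0.7]
finger_gap: 94.2
finger_force: 0.0
[-1.436 -0.281  1.494 -0.     1.927  1.381] [  78.7972911  -308.64538497  476.39949695] [ 3.14126539e+00 -1.66493960e-03 -1.24645830e+00]
```

```bash
python3 -m crank '[[100,0,-46,0,0,0,-0.145],[100,-6,-92,0,0,0,-0.29],[100,-20,-136,0,0,0,-0.435],[100,-39,-178,0,0,0,-0.58],[100,-64,-216,0,0,0,-0.725],[100,-94,-251,0,0,0,-0.87],[100,-130,-280,0,0,0,-1.015],[100,-169,-306,0,0,0,-1.16],[100,-211,-324,0,0,0,-1.305],[100,-256,-336,0,0,0,-1.45]]'; cat > go.py <<'E'
import sys,json
from h import *
from scipy.spatial.transform import Rotation as Ro
s=manip.read_state(); R0=Ro.from_euler('xyz',s['eef_rot']); p0=s['eef_pos']
def rel(p,R=None):   # TCP target in world -> row numbers
    return np.r_[R0.inv().apply(np.array(p)-p0).round(1), (R0.inv()*R).as_rotvec().round(3) if R is not None else [0,0,0]]
def down(yaw): return Ro.from_euler('xyz',[np.pi,0,yaw])
if __name__=="__main__":
    print(s['joints'].round(3),p0.round(1),s['eef_rot'].round(3))
    for a in sys.argv[1:]:
        x=json.loads(a); print(x,rel(x[:3],down(x[3])))
E
python3 go.py '[398,315,250,0.28]' '[398,315,136,0.28]'
```

```text
clock: 2.1
eef_pos: [313.7, 43.0, 475.0]
eef_rot: [-3.141, 0.001, 0.216]
wrist_force: [1.1, 0.5, -0.2]
finger_gap: 94.1
finger_force: 0.0
[ 0.02  -0.284  1.5    0.     1.927  1.375] [313.7  43.  475. ] [-3.141e+00  1.000e-03  2.160e-01]
[398, 315, 250, 0.28] [ 1.408e+02 -2.476e+02  2.249e+02 -0.000e+00  1.000e-03 -6.400e-02]
[398, 315, 136, 0.28] [ 1.409e+02 -2.476e+02  3.389e+02 -0.000e+00  1.000e-03 -6.400e-02]
```

```bash
python3 -m crank '[[100,18,-36,20,0,0,-0.01],[100,38,-75,45,0,0,-0.02],[100,60,-118,75,0,0,-0.03],[100,82,-160,110,0,0,-0.04],[100,104,-205,145,0,0,-0.05],[100,125,-247,180,0,0,-0.064],[100,125,-247,220,0,0,-0.064],[100,125,-247,260,0,0,-0.064],[100,125,-247,300,0,0,-0.064],[100,125,-247,339,0,0,-0.064]]'; python3 -m crank '[[100,0,0,0,0,0,0],[0,0,0,0,0,0,0],[0,0,0,0,0,0,0],[0,0,0,0,0,0,0],[0,0,0,0,0,0,0],[0,0,0,0,0,0,0],[0,0,0,0,0,0,0]]' 50; python3 go.py
```

```text
clock: 3.1
eef_pos: [383.8, 308.5, 133.7]
eef_rot: [3.141, 0.002, 0.274]
wrist_force: [-0.0, 1.0, -0.8]
finger_gap: 93.8
finger_force: 0.0
clock: 3.8
eef_pos: [384.7, 308.8, 136.8]
eef_rot: [-3.141, -0.0, 0.274]
wrist_force: [-0.4, 0.2, -0.6]
finger_gap: 49.2
finger_force: 0.0
[ 0.602  0.245  1.759 -0.     1.136  1.899] [384.7 308.8 136.8] [-3.141 -0.     0.274]
```

```bash
python3 -m crank '[[0,0,0,0,0,0,0],[0,0,0,0,0,0,0],[0,0,0,0,0,0,0],[0,0,0,0,0,0,0],[0,0,0,0,0,0,0],[0,0,0,0,0,0,0],[0,0,0,0,0,0,0],[0,0,0,0,0,0,0]]' 50; python3 go.py
```

```text
clock: 4.6
eef_pos: [384.6, 308.7, 136.4]
eef_rot: [3.142, 0.0, 0.274]
wrist_force: [-0.6, -1.1, -0.8]
finger_gap: 6.9
finger_force: 50.0
[0.602 0.246 1.76  0.    1.136 1.899] [384.6 308.7 136.4] [3.142 0.    0.274]
```

```bash
python3 -m crank '[[0,0,0,-10,0,0,0],[0,0,0,-25,0,0,0],[0,0,0,-42,0,0,0],[0,0,0,-60,0,0,0],[0,0,0,-78,0,0,0],[0,0,0,-95,0,0,0],[0,0,0,-108,0,0,0],[0,0,0,-116,0,0,0],[0,0,0,-116,0,0,0]]' 50; python3 - <<'E'
from h import *
for n in("scene","top"):
    p,d=optics.camera(n); np.savez(f"pics/{n}1.npz",p=p,d=d)
    x=p[130:330,180:430] if n=="scene" else p[140:290,200:420]
    cv2.imwrite(f"pics/{n}1.png",cv2.resize(x,None,fx=2.4,fy=2.4)[:,:,::-1])
a=cv2.imread("pics/scene1.png");b=cv2.imread("pics/top1.png")
print(a.shape,b.shape)
E
python3 go.py '[660,-54,254,1.5708]'
```

```text
clock: 5.5
eef_pos: [384.8, 308.9, 253.4]
eef_rot: [-3.141, -0.001, 0.274]
wrist_force: [0.3, 0.7, -1.1]
finger_gap: 6.8
finger_force: 50.0
(480, 600, 3) (360, 528, 3)
[0.602 0.138 1.609 0.    1.395 1.899] [384.5 308.6 251.9] [3.141e+00 1.000e-03 2.740e-01]
[660, -54, 254, 1.5708] [ 1.672e+02  4.236e+02 -2.100e+00 -0.000e+00  1.000e-03 -1.297e+00]
```

View pics/scene1.png

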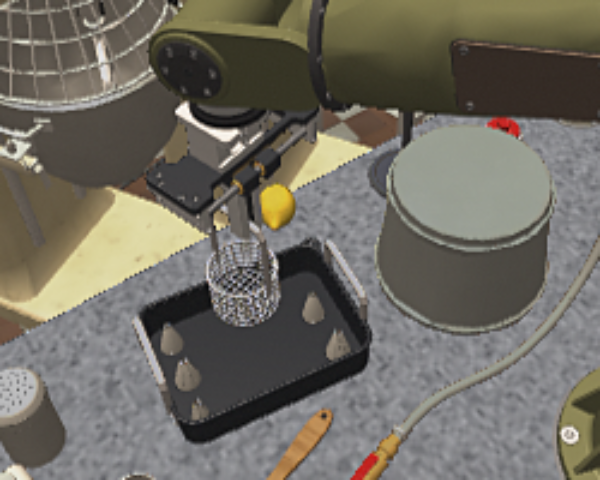

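The basket is held cleanly clear of the pan, with its bottom around (245,310) in the crop, and all five nozzles are still standing. I'll move to the tip side of the hook by way of (665,150).

```bash
python3 -m crank '[[0,12,12,0,0,0,-0.11],[0,35,35,0,0,0,-0.24],[0,62,63,0,0,0,-0.38],[0,90,92,0,0,0,-0.52],[0,118,120,0,0,0,-0.66],[0,146,148,0,0,0,-0.80],[0,174,176,0,0,0,-0.94],[0,200,203,0,0,0,-1.07],[0,218,221,0,0,0,-1.19],[0,226,229,0,0,0,-1.275]]' 50; python3 go.py '[662,-54,254,1.55]' '[597,-54,254,1.55]'
```

```text
clock: 6.6
eef_pos: [665.4, 147.7, 250.3]
eef_rot: [-3.139, 0.001, 1.552]
wrist_force: [-0.3, -0.3, -1.9]
finger_gap: 6.5
finger_force: 50.0
[ 0.165  0.588  1.011 -0.     1.546  0.184] [665.4 147.7 250.3] [-3.139e+00  1.000e-03  1.552e+00]
[662, -54, 254, 1.55] [-2.017e+02  4.000e-01 -3.600e+00 -3.000e-03  1.000e-03  2.000e-03]
[597, -54, 254, 1.55] [-2.029e+02 -6.460e+01 -3.400e+00 -3.000e-03  1.000e-03  2.000e-03]
```

```bash
python3 -m crank '[[0,-12,0,-2,0,0,0],[0,-35,0,-4,0,0,0],[0,-62,0,-6,0,0,0],[0,-90,0,-6,0,0,0],[0,-118,0,-6,0,0,0],[0,-146,0,-6,0,0,0],[0,-174,0,-6,0,0,0],[0,-194,0,-6,0,0,0],[0,-202,0,-6,0,0,0],[0,-202,0,-6,0,0,0]]' 50; python3 - <<'E'
from h import *
for n in("scene","top"):
    p,d=optics.camera(n); np.savez(f"pics/{n}2.npz",p=p,d=d)
    x=p[40:200,240:440] if n=="scene" else p[90:210,300:460]
    cv2.imwrite(f"pics/{n}2.png",cv2.resize(x,None,fx=4,fy=4,interpolation=2)[:,:,::-1])
E
python3 go.py '[597,-54,254,1.55]'
```

```text
clock: 7.6
eef_pos: [659.2, -53.1, 258.3]
eef_rot: [-3.141, -0.0, 1.546]
wrist_force: [-0.6, 0.3, -0.7]
finger_gap: 6.5
finger_force: 50.0
[-0.134  0.531  1.077  0.     1.533 -0.111] [659.5 -51.7 258.4] [-3.141 -0.     1.548]
[597, -54, 254, 1.55] [-3.70e+00 -6.24e+01  4.40e+00 -0.00e+00 -0.00e+00 -2.00e-03]
```

View pics/scene2.png

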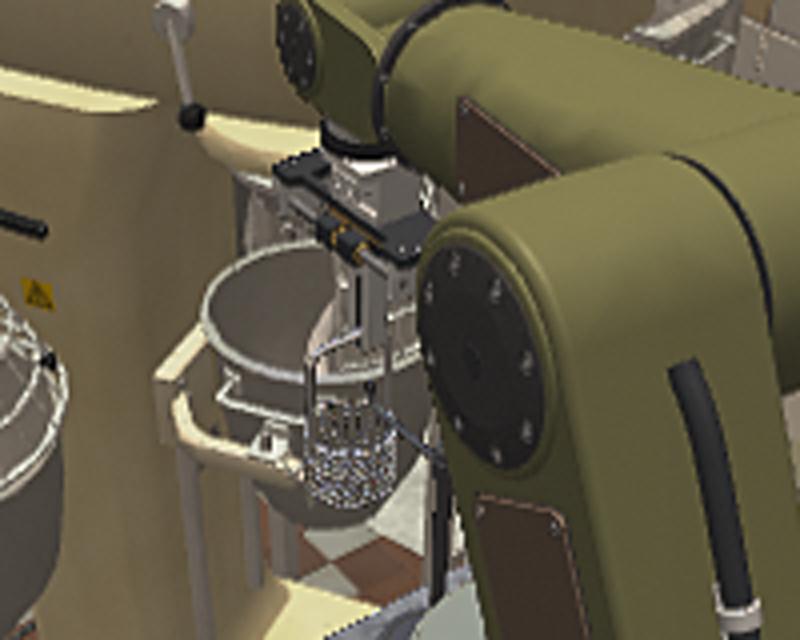

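The hook tip (crop 370,385) shows inside the bail opening, below the bar. I'll move in along the arm and then lower.

```bash
python3 -m crank '[[0,-1,-8,0,0,0,0],[0,-2,-22,0,0,0,0],[0,-2,-38,0,0,0,0],[0,-2,-54,0,0,0,0],[0,-2,-62,0,0,0,0],[0,-2,-62,6,0,0,0],[0,-2,-62,16,0,0,0],[0,-2,-62,26,0,0,0],[0,-2,-62,34,0,0,0],[0,-2,-62,38,0,0,0]]' 50; python3 - <<'E'
from h import *
p,d=optics.camera("scene");cv2.imwrite("pics/s3.png",cv2.resize(p[80:200,280:400],None,fx=4.5,fy=4.5,interpolation=2)[:,:,::-1])
print(manip.read_state()['eef_pos'],manip.read_state()['wrist_force'])
E
```

```text
clock: 8.7
eef_pos: [597.5, -53.1, 218.8]
eef_rot: [-3.14, -0.0, 1.549]
wrist_force: [0.3, 0.5, -0.8]
finger_gap: 6.7
finger_force: 50.0
[597.44361627 -53.11456598 218.70583409] [-0.10137865  0.07408656 -1.99823674]
```

View pics/s3.png

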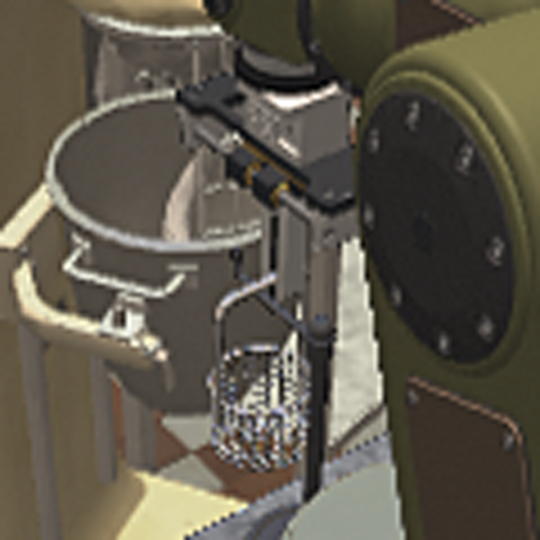

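The hook tip (237,255) now sits outside the bail, with its arm under the bar running to the post ball at (320,325). I'll lower gently to contact.

```bash
python3 -m crank '[[0,0,0,2,0,0,0],[0,0,0,4,0,0,0],[0,0,0,5.5,0,0,0],[0,0,0,5.5,0,0,0]]' 20; python3 -m crank '[[0,0,0,1,0,0,0],[0,0,0,2,0,0,0],[0,0,0,2,0,0,0]]' 20
```

```text
clock: 9.15
eef_pos: [597.7, -53.2, 214.9]
eef_rot: [3.142, 0.0, 1.549]
wrist_force: [0.5, -0.4, -1.2]
finger_gap: 7.0
finger_force: 20.0
clock: 9.45
eef_pos: [597.6, -53.2, 212.9]
eef_rot: [-3.142, -0.0, 1.549]
wrist_force: [0.1, 0.1, -0.5]
finger_gap: 7.5
finger_force: 20.0
```

```bash
python3 -m crank '[[0,0,0,1,0,0,0],[0,0,0,2,0,0,0],[0,0,0,2,0,0,0]]' 12;  python3 -m crank '[[0,0,0,1,0,0,0],[0,0,0,1.5,0,0,0],[0,0,0,1.5,0,0,0]]' 12
```

```text
clock: 9.75
eef_pos: [597.7, -53.2, 211.0]
eef_rot: [3.141, 0.0, 1.549]
wrist_force: [-0.2, -0.1, 1.2]
finger_gap: 7.3
finger_force: 12.0
clock: 10.05
eef_pos: [597.8, -53.3, 210.1]
eef_rot: [3.141, 0.0, 1.549]
wrist_force: [-1.4, -1.0, 5.4]
finger_gap: 7.5
finger_force: 12.0
```

Contact is felt. I'll open the fingers a little, then lift away.

```bash
python3 -m crank '[[0,0,0,-1,0,0,0],[6,0,0,-1,0,0,0],[12,0,0,-1,0,0,0],[20,0,0,-1,0,0,0],[30,0,0,-1,0,0,0],[30,0,0,-1,0,0,0],[30,0,0,-1,0,0,0]]' 12; python3 -m crank '[[30,0,0,-5,0,0,0],[30,0,0,-15,0,0,0],[30,0,0,-30,0,0,0],[30,0,0,-50,0,0,0],[30,0,0,-70,0,0,0],[30,0,0,-85,0,0,0],[30,0,0,-90,0,0,0]]'; python3 - <<'E'
from h import *
p,d=optics.camera("scene");cv2.imwrite("pics/s4.png",cv2.resize(p[60:200,250:390],None,fx=4,fy=4,interpolation=2)[:,:,::-1])
p,d=optics.camera("top");np.savez("pics/top4.npz",p=p,d=d)
E
```

```text
clock: 10.75
eef_pos: [597.6, -53.2, 210.4]
eef_rot: [-3.141, -0.0, 1.549]
wrist_force: [0.5, -0.6, -0.7]
finger_gap: 28.2
finger_force: 0.0
clock: 11.45
eef_pos: [598.0, -53.2, 303.0]
eef_rot: [3.138, 0.0, 1.549]
wrist_force: [-0.3, -0.5, -0.5]
finger_gap: 28.5
finger_force: 0.0
```

View pics/s4.png

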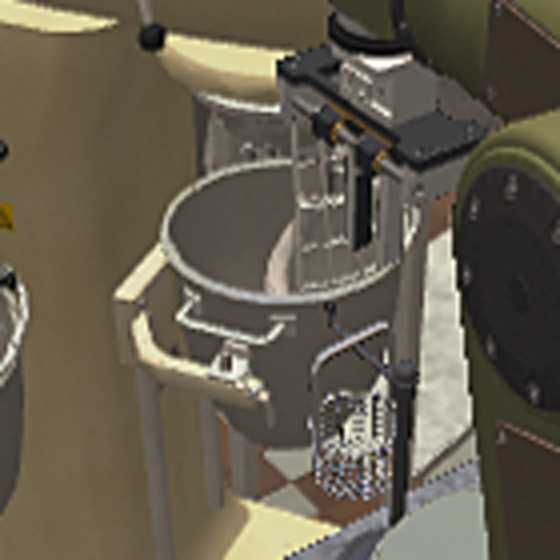

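The basket hangs on the hook, bail bar at (320-385, 355-325), with the fingers clear above it. Next I'll check the pan and the basket in the top depth image, and compute the poses for the far handle.

```bash
cat > plan.py <<'E'
from go import *
far=np.array([419.3,438.2,100.]);cen=np.array([399.1,311.3,0.])
xh=np.array([.157,.9876,0]);yh=np.array([-.9876,.157,0]);zh=np.array([0,0,1.])
th=np.radians(15);GY=18.
G=far+GY*yh
Rg=Ro.from_rotvec(th*yh)*down(2.984)
tz=Rg.apply(zh)
T0=G+19*tz
b=np.radians(40);n=np.sin(b)*xh-np.cos(b)*yh
K=cen+(-101-24*np.cos(b))*xh+(-66-24*np.sin(b))*yh
def tilt(a,lift=0):
    Q=Ro.from_rotvec(np.radians(a)*n); return K+Q.apply(T0-K)+lift*zh, Q*Rg
E
python3 - <<'E'
from plan import *
P=cloud("top",np.load("pics/top4.npz")['d']);X,Y,Z=P[...,0],P[...,1],P[...,2]
for c in (far,[378.9,184.3]):
    m=(Z>96)&(Z<112)&(abs(Y-c[1])<25)&(abs(X-c[0])<62); print(P[m].mean(0).round(1),m.sum())
print(p0.round(1),"grasp",T0.round(1),"K",K.round(1))
print("via",rel([598,-53,350]),rel(T0-110*tz+[0,0,30],Rg),rel(T0,Rg))
for a in (10,20,30,35): p,R=tilt(a); print(a,p.round(),R.apply(zh).round(2))
E
```

```text
[420.1 438.1 104. ] 98
[379.4 184.2 103.9] 94
[597.8 -53.2 301.3] grasp [400.8 436.2  81.6] K [460.8 180.6   0. ]
via [  0.2   0.3 -48.7   0.    0.    0. ] [ 5.131e+02 -2.040e+02  8.300e+01  2.160e-01 -1.870e-01 -1.427e+00] [ 4.849e+02 -2.081e+02  2.193e+02  2.160e-01 -1.870e-01 -1.427e+00]
10 [410. 421. 124.] [-0.13 -0.11 -0.99]
20 [423. 399. 162.] [-0.22  0.04 -0.98]
30 [439. 372. 196.] [-0.3   0.18 -0.94]
35 [448. 357. 210.] [-0.34  0.25 -0.9 ]
```

```bash
python3 -m crank '[[60,0,0,-15,0,0,0],[100,10,0,-35,0.01,-0.01,-0.07],[100,45,-15,-45,0.03,-0.026,-0.2],[100,88,-34,-45,0.05,-0.043,-0.33],[100,132,-53,-40,0.07,-0.061,-0.46],[100,176,-70,-30,0.09,-0.078,-0.59],[100,220,-88,-20,0.11,-0.095,-0.72],[100,264,-106,-10,0.13,-0.112,-0.85],[100,308,-124,0,0.149,-0.129,-0.98],[100,350,-140,10,0.168,-0.145,-1.11]]'; python3 - <<'E'
from plan import *
print(s['joints'].round(3),p0.round(1),rel(T0-110*tz+[0,0,30],Rg),rel(T0-60*tz,Rg),rel(T0,Rg))
E
```

```text
clock: 12.55
eef_pos: [464.1, 301.5, 289.3]
eef_rot: [-2.932, 0.031, 2.672]
wrist_force: [1.1, 0.2, 0.4]
finger_gap: 93.5
finger_force: 0.0
[ 0.574  0.369  1.251 -0.133  1.687 -0.528] [464.1 301.5 289.3] [ 1.283e+02  1.300e+02  4.120e+01  4.600e-02 -4.300e-02 -3.100e-01] [ 1.268e+02  1.343e+02  1.205e+02  4.600e-02 -4.300e-02 -3.100e-01] [ 1.239e+02  1.320e+02  1.804e+02  4.600e-02 -4.300e-02 -3.100e-01]
```

```bash
python3 -m crank '[[100,28,28,10,0.01,-0.01,-0.07],[100,56,57,20,0.02,-0.02,-0.14],[100,84,85,30,0.03,-0.03,-0.21],[100,108,110,36,0.04,-0.04,-0.27],[100,128,130,41,0.046,-0.043,-0.31],[100,128,132,75,0.046,-0.043,-0.31],[100,127,134,105,0.046,-0.043,-0.31],[100,127,134,120,0.046,-0.043,-0.31],[100,127,134,120,0.046,-0.043,-0.31]]'; python3 - <<'E'
from plan import *
print(s['joints'].round(3),p0.round(1),rel(T0,Rg))
p,d=optics.camera("scene");cv2.imwrite("pics/s5.png",cv2.resize(p[170:340,140:380],None,fx=3,fy=3,interpolation=2)[:,:,::-1])
E
```

```text
clock: 13.45
eef_pos: [404.3, 449.1, 138.4]
eef_rot: [-2.877, -0.001, 2.978]
wrist_force: [0.5, 0.1, 0.5]
finger_gap: 93.8
finger_force: 0.0
[ 0.84   0.621  1.239 -0.14   1.508 -0.543] [404.3 449.1 138.4] [ 1.40e+00  1.90e+00  5.82e+01 -3.00e-03 -2.00e-03 -6.00e-03]
```

View pics/s5.png

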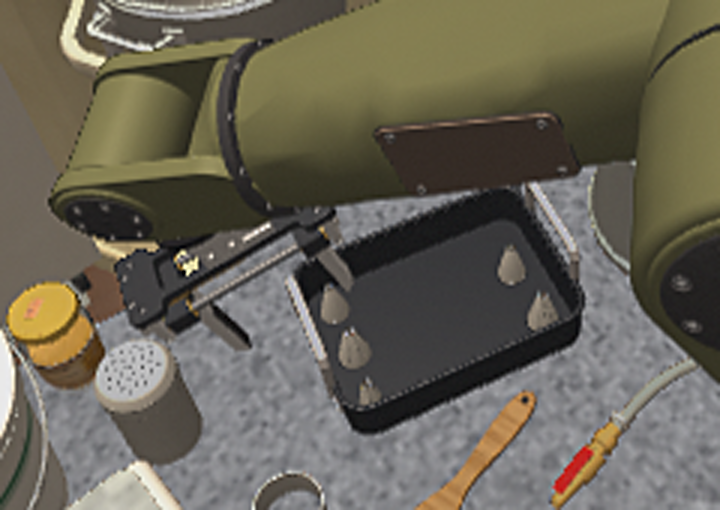

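The open fingers (crop 235,325 and 340,260) straddle the far handle, (295,285)-(330,385), clear of the shaker. I'll go down and grip.

```bash
python3 -m crank '[[100,1,2,20,0,0,0],[100,1,2,40,0,0,0],[100,1,2,54,0,0,0],[100,1,2,58,0,0,0],[50,1,2,58,0,0,0],[30,1,2,58,0,0,0],[0,1,2,58,0,0,0],[0,1,2,58,0,0,0],[0,1,2,58,0,0,0],[0,1,2,58,0,0,0]]' 60;  python3 -m crank '[[0,0,0,0,0,0,0],[0,0,0,0,0,0,0],[0,0,0,0,0,0,0],[0,0,0,0,0,0,0],[0,0,0,0,0,0,0],[0,0,0,0,0,0,0],[0,0,0,0,0,0,0],[0,0,0,0,0,0,0]]' 60; python3 - <<'E'
from plan import *
# re-anchor on the actual grasp pose
T0=p0;Rg=R0
import plan; plan.T0=p0; plan.Rg=R0
for a in (2,4,6,8,10,12,14,16,18,20): print(a,rel(*tilt(a)))
print(T0,s['joints'].round(3))
np.savez("grasp.npz",T0=T0,q=R0.as_quat())
E
```

```text
clock: 14.5
eef_pos: [402.3, 437.7, 84.9]
eef_rot: [-2.882, 0.002, 2.978]
wrist_force: [-0.5, 0.6, 0.2]
finger_gap: 49.2
finger_force: 0.0
clock: 15.3
eef_pos: [402.3, 437.6, 84.8]
eef_rot: [-2.882, 0.002, 2.978]
wrist_force: [-0.4, -0.1, 0.7]
finger_gap: 8.2
finger_force: 60.0
2 [-2.0e+00 -4.5e+00 -7.8e+00 -2.7e-02  2.2e-02 -6.0e-03]
4 [-4.30e+00 -9.20e+00 -1.54e+01 -5.30e-02  4.40e-02 -1.20e-02]
6 [-6.70e+00 -1.41e+01 -2.28e+01 -8.00e-02  6.60e-02 -1.70e-02]
8 [-9.30e+00 -1.92e+01 -3.01e+01 -1.06e-01  8.70e-02 -2.30e-02]
10 [-1.21e+01 -2.45e+01 -3.71e+01 -1.33e-01  1.09e-01 -2.90e-02]
12 [-1.50e+01 -2.99e+01 -4.40e+01 -1.60e-01  1.31e-01 -3.50e-02]
14 [-1.82e+01 -3.55e+01 -5.06e+01 -1.86e-01  1.53e-01 -4.00e-02]
16 [-2.15e+01 -4.12e+01 -5.70e+01 -2.13e-01  1.75e-01 -4.60e-02]
18 [-2.50e+01 -4.71e+01 -6.32e+01 -2.39e-01  1.97e-01 -5.20e-02]
20 [-2.87e+01 -5.32e+01 -6.91e+01 -2.66e-01  2.18e-01 -5.80e-02]
[402.30270299 437.60260023  84.76083554] [ 0.83   0.65   1.323 -0.145  1.389 -0.535]
```

```bash
python3 -m crank '[[0,-1,-2.2,-3.9,-0.013,0.011,-0.003],[0,-2,-4.5,-7.8,-0.027,0.022,-0.006],[0,-3.1,-6.8,-11.6,-0.04,0.033,-0.009],[0,-4.3,-9.2,-15.4,-0.053,0.044,-0.012],[0,-5.5,-11.6,-19.1,-0.067,0.055,-0.015],[0,-6.7,-14.1,-22.8,-0.08,0.066,-0.017],[0,-8,-16.6,-26.5,-0.093,0.077,-0.02],[0,-9.3,-19.2,-30.1,-0.106,0.087,-0.023],[0,-10.7,-21.8,-33.6,-0.12,0.098,-0.026],[0,-12.1,-24.5,-37.1,-0.133,0.109,-0.029]]' 60; cat > chk.py <<'E'
import plan; from plan import *
g=np.load("grasp.npz"); plan.T0=g['T0']; plan.Rg=Ro.from_quat(g['q'])
def fit(n="top"):  # pan floor plane / handle from depth
    p,d=optics.camera(n); return p,d,cloud(n,d)
if __name__=="__main__":
    print(s['joints'].round(3),p0.round(1))
    for a in sys.argv[2:]: print(a,rel(*tilt(float(a))))
    p,d=optics.camera("scene");cv2.imwrite(f"pics/{sys.argv[1]}.png",cv2.resize(p[130:320,180:410],None,fx=3,fy=3,interpolation=2)[:,:,::-1])
E
python3 chk.py s6 12 14 16 18 20
```

```text
clock: 16.3
eef_pos: [411.9, 421.6, 127.3]
eef_rot: [-3.016, -0.111, 2.986]
wrist_force: [-1.9, -0.4, -3.5]
finger_gap: 8.7
finger_force: 60.0
[ 0.732  0.558  1.351  0.007  1.4   -0.692] [411.9 421.6 127.3]
12 [-1.9e+00 -4.3e+00 -7.5e+00 -2.5e-02  2.1e-02 -5.0e-03]
14 [-4.10e+00 -9.00e+00 -1.51e+01 -5.20e-02  4.30e-02 -1.10e-02]
16 [-6.60e+00 -1.39e+01 -2.25e+01 -7.90e-02  6.50e-02 -1.70e-02]
18 [-9.20e+00 -1.90e+01 -2.98e+01 -1.05e-01  8.70e-02 -2.30e-02]
20 [-1.19e+01 -2.43e+01 -3.69e+01 -1.32e-01  1.09e-01 -2.80e-02]
```

View pics/s6.png

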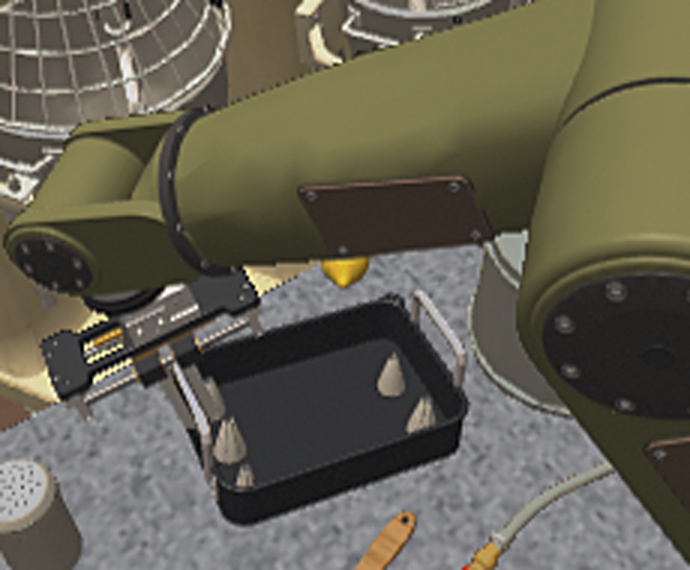

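The pan is pitching up with the grip at (185,370), and the nozzles haven't moved yet. My picture quota is used up, so from here I'll follow the pan and nozzles numerically through the depth data.

```bash
python3 -m crank '[[0,-1,-2.1,-3.8,-0.012,0.01,-0.003],[0,-1.9,-4.3,-7.5,-0.025,0.021,-0.005],[0,-3,-6.6,-11.3,-0.038,0.032,-0.008],[0,-4.1,-9,-15.1,-0.052,0.043,-0.011],[0,-5.3,-11.4,-18.8,-0.065,0.054,-0.014],[0,-6.6,-13.9,-22.5,-0.079,0.065,-0.017],[0,-7.9,-16.4,-26.2,-0.092,0.076,-0.02],[0,-9.2,-19,-29.8,-0.105,0.087,-0.023],[0,-10.5,-21.6,-33.4,-0.118,0.098,-0.025],[0,-11.9,-24.3,-36.9,-0.132,0.109,-0.028]]' 60; cat > meas.py <<'E'
import sys
from chk import *
a=float(sys.argv[1]); nx=plan.n
print(s['joints'].round(3),p0.round(1),"F",s['wrist_force'].round(1))
for x in sys.argv[2:]: print(x,rel(*tilt(float(x))))
Q=Ro.from_rotvec(np.radians(a)*nx); B=np.stack([xh,yh,zh],1)
for n in("scene","top"):
    p,d,P=fit(n); np.savez(f"pics/m_{n}_{a:.0f}.npz",p=p,d=d)
    L=(Q.inv().apply(P.reshape(-1,3)-K)+K-cen)@B; L[d.ravel()==0]=1e4
    ins=(abs(L[:,0])<115)&(abs(L[:,1])<80)
    f=L[ins&(abs(L[:,2]-3)<25)]
    if len(f)<50: print(n,"few",len(f)); continue
    w=np.ones(len(f),bool)
    for _ in range(6):
        c=np.linalg.lstsq(np.c_[f[w,:2],np.ones(w.sum())],f[w,2],rcond=None)[0]; r=f[:,2]-np.c_[f[:,:2],np.ones(len(f))]@c; w=(r>-8)&(r<5)
    nv=Q.apply(B@(np.r_[-c[:2],1]/np.linalg.norm(np.r_[-c[:2],1])))
    print(n,"floor px",w.sum(),"slope err deg",np.degrees(c[:2]).round(1),"offs",c[2].round(1),"tilt",np.degrees(np.arccos(nv[2])).round(1),"downhill pan",(B.T@nv)[:2].round(2))
    h=L[:,2]-np.c_[L[:,:2],np.ones(len(L))]@c
    m=((abs(L[:,0])<119)&(abs(L[:,1])<84)&(h>9)&(h<48)).reshape(d.shape).astype(np.uint8)
    k,l,st,_=cv2.connectedComponentsWithStats(m)
    for i in range(1,k):
        if st[i,4]>=8: q=L.reshape(*d.shape,3)[l==i]; print("  blob",st[i,4],q.mean(0).round(),q.min(0).round(),q.max(0).round(),"rgb",p[l==i].mean(0).round())
E
python3 meas.py 20 22 24 26 28 30
```

```text
clock: 17.35
eef_pos: [425.0, 399.7, 165.3]
eef_rot: [3.131, -0.222, 3.008]
wrist_force: [-0.1, -0.2, -3.0]
finger_gap: 8.4
finger_force: 60.0
[ 0.618  0.495  1.361  0.16   1.443 -0.85 ] [425.  399.7 165.3] F [-0.1 -0.2 -3. ]
22 [-2.0e+00 -4.5e+00 -7.8e+00 -2.7e-02  2.1e-02 -6.0e-03]
24 [-4.30e+00 -9.20e+00 -1.54e+01 -5.30e-02  4.30e-02 -1.20e-02]
26 [-6.70e+00 -1.41e+01 -2.28e+01 -8.00e-02  6.50e-02 -1.80e-02]
28 [-9.30e+00 -1.92e+01 -3.01e+01 -1.06e-01  8.70e-02 -2.30e-02]
30 [-1.21e+01 -2.44e+01 -3.71e+01 -1.33e-01  1.09e-01 -2.90e-02]
scene floor px 1368 slope err deg [ 0.5 -1.3] offs 1.5 tilt 19.6 downhill pan [-0.27 -0.2 ]
  blob 77 [-102.  -71.   28.] [-119.  -83.   11.] [-88. -61.  50.] rgb [134. 126. 113.]
  blob 119 [-58. -59.  28.] [-79. -83.  11.] [-40. -39.  47.] rgb [134. 126. 113.]
  blob 69 [ -2. -70.  27.] [-15. -81.  12.] [  9. -62.  46.] rgb [140. 130. 116.]
  blob 77 [-101.   -0.   25.] [-119.  -34.   10.] [-90.  10.  44.] rgb [159. 148. 132.]
  blob 10 [-113.   82.   28.] [-117.   79.   13.] [-110.   83.   41.] rgb [28. 29. 30.]
  blob 42 [113.  82.  29.] [103.  79.  11.] [119.  84.  47.] rgb [31. 31. 33.]
top floor px 1270 slope err deg [ 0.8 -0.9] offs 2.5 tilt 20.0 downhill pan [-0.28 -0.2 ]
  blob 41 [-17. -68.  28.] [-30. -83.  14.] [ -7. -59.  49.] rgb [79. 74. 64.]
  blob 193 [-83. -62.  32.] [-119.  -84.   12.] [-47. -33.  50.] rgb [96. 93. 86.]
  blob 50 [-101.   -6.   26.] [-115.  -22.   11.] [-90.   5.  46.] rgb [87. 81. 71.]
```

The pan follows rigidly (tilt 20°, downhill towards the lip corner) and the nozzles are sliding. I'll continue to 30°.

```bash
python3 -m crank '[[0,-1,-2.2,-3.9,-0.013,0.01,-0.003],[0,-2,-4.5,-7.8,-0.027,0.021,-0.006],[0,-3.1,-6.8,-11.6,-0.04,0.032,-0.009],[0,-4.3,-9.2,-15.4,-0.053,0.043,-0.012],[0,-5.5,-11.6,-19.1,-0.067,0.054,-0.015],[0,-6.7,-14.1,-22.8,-0.08,0.065,-0.018],[0,-8,-16.6,-26.5,-0.093,0.076,-0.02],[0,-9.3,-19.2,-30.1,-0.106,0.087,-0.023],[0,-10.7,-21.8,-33.6,-0.12,0.098,-0.026],[0,-12.1,-24.4,-37.1,-0.133,0.109,-0.029]]' 60; python3 -m crank '[[0,0,0,0,0,0,0],[0,0,0,0,0,0,0],[0,0,0,0,0,0,0],[0,0,0,0,0,0,0],[0,0,0,0,0,0,0]]' 60;python3 meas.py 30 32 34 36
```

```text
clock: 18.45
eef_pos: [441.4, 372.5, 198.6]
eef_rot: [2.987, -0.328, 3.047]
wrist_force: [-0.7, -0.0, -3.2]
finger_gap: 8.5
finger_force: 60.0
clock: 18.95
eef_pos: [441.1, 372.9, 198.3]
eef_rot: [2.989, -0.327, 3.047]
wrist_force: [-0.3, -0.5, -3.0]
finger_gap: 8.7
finger_force: 60.0
[ 0.495  0.464  1.354  0.309  1.516 -1.003] [441.1 372.9 198.3] F [-0.3 -0.5 -3. ]
32 [-2.2e+00 -4.8e+00 -8.3e+00 -2.8e-02  2.3e-02 -6.0e-03]
34 [-4.40e+00 -9.60e+00 -1.59e+01 -5.50e-02  4.40e-02 -1.20e-02]
36 [-6.90e+00 -1.45e+01 -2.33e+01 -8.10e-02  6.60e-02 -1.70e-02]
scene floor px 668 slope err deg [ 0.1 -1.2] offs 1.2 tilt 29.3 downhill pan [-0.39 -0.3 ]
  blob 294 [-86. -56.  28.] [-119.  -84.   11.] [-43. -16.  50.] rgb [164. 157. 144.]
  blob 8 [-118.   38.   32.] [-119.   29.   20.] [-117.   44.   43.] rgb [37. 38. 39.]
  blob 43 [115.  82.  28.] [105.  79.  10.] [119.  84.  45.] rgb [36. 36. 38.]
top floor px 159 slope err deg [ 0.3 -0.9] offs 1.9 tilt 29.7 downhill pan [-0.39 -0.31]
  blob 305 [-87. -55.  29.] [-119.  -83.   11.] [-43. -14.  50.] rgb [99. 96. 87.]
```

```bash
python3 - <<'E'
from chk import *
a=30;Q=Ro.from_rotvec(np.radians(a)*n);B=np.stack([xh,yh,zh],1)
for nm in("scene","top"):
    z=np.load(f"pics/m_{nm}_30.npz");P=cloud(nm,z['d']);L=((Q.inv().apply(P.reshape(-1,3)-K)+K-cen)@B).reshape(400,640,3)
    ins=(abs(L[...,0])<119)&(abs(L[...,1])<86)
    for h0 in(30,36,41):
        m=(ins&(L[...,2]>h0)&(L[...,2]<54)&(L[...,0]<0)&(z['p'].max(2)>60)).astype(np.uint8); k,l,st,_=cv2.connectedComponentsWithStats(m)
        print(nm,h0,[(st[i,4],*L[l==i].mean(0).round().astype(int)) for i in range(1,k)])
    # whole-pan coverage: which floor cells are seen
    H,_,_=np.histogram2d(L[ins&(abs(L[...,2])<12)][:,0],L[ins&(abs(L[...,2])<12)][:,1],bins=[range(-120,121,40),range(-80,81,40)]); print(H.astype(int).tolist())
P=cloud("top",np.load("pics/m_top_30.npz")['d']);X,Y,Z=P[...,0],P[...,1],P[...,2]
def mm(c,r,z0,z1): m=(abs(X-c[0])<r)&(abs(Y-c[1])<r)&(Z>z0)&(Z<z1); return P[m].mean(0).round(),m.sum()
print("bail",mm((598,-40),45,222,240),"lemon",mm((570,168),45,30,70),"timer",mm((496,-203),35,30,60))
E
```

```text
scene 30 [(np.int32(90), np.int64(-100), np.int64(-60), np.int64(37)), (np.int32(22), np.int64(-55), np.int64(-72), np.int64(38)), (np.int32(1), np.int64(-117), np.int64(85), np.int64(51)), (np.int32(1), np.int64(-116), np.int64(79), np.int64(38))]
scene 36 [(np.int32(50), np.int64(-103), np.int64(-62), np.int64(41)), (np.int32(14), np.int64(-55), np.int64(-73), np.int64(41)), (np.int32(1), np.int64(-117), np.int64(85), np.int64(51)), (np.int32(1), np.int64(-116), np.int64(79), np.int64(38))]
scene 41 [(np.int32(18), np.int64(-106), np.int64(-72), np.int64(44)), (np.int32(7), np.int64(-57), np.int64(-74), np.int64(43)), (np.int32(6), np.int64(-104), np.int64(-34), np.int64(43)), (np.int32(1), np.int64(-117), np.int64(85), np.int64(51))]
[[16, 81, 0, 0], [72, 82, 0, 0], [74, 74, 0, 0], [77, 80, 0, 0], [73, 79, 0, 0], [5, 6, 0, 5]]
top 30 [(np.int32(20), np.int64(-55), np.int64(-70), np.int64(37)), (np.int32(77), np.int64(-96), np.int64(-71), np.int64(37)), (np.int32(17), np.int64(-101), np.int64(-30), np.int64(37)), (np.int32(1), np.int64(-75), np.int64(-15), np.int64(32))]
top 36 [(np.int32(10), np.int64(-55), np.int64(-69), np.int64(40)), (np.int32(1), np.int64(-60), np.int64(-78), np.int64(39)), (np.int32(43), np.int64(-101), np.int64(-72), np.int64(41)), (np.int32(8), np.int64(-100), np.int64(-31), np.int64(42))]
top 41 [(np.int32(5), np.int64(-55), np.int64(-69), np.int64(43)), (np.int32(8), np.int64(-102), np.int64(-79), np.int64(46)), (np.int32(1), np.int64(-89), np.int64(-70), np.int64(42)), (np.int32(6), np.int64(-109), np.int64(-62), np.int64(45)), (np.int32(5), np.int64(-100), np.int64(-33), np.int64(44))]
[[10, 58, 8, 0], [69, 7, 0, 0], [10, 0, 0, 0], [0, 0, 0, 0], [0, 0, 0, 0], [0, 0, 1, 27]]
bail (array([594., -37., 228.]), np.int64(115)) lemon (array([570., 168.,  47.]), np.int64(278)) timer (array([ 495., -203.,   35.]), np.int64(160))
```

```bash
python3 - <<'E'
from chk import *
a=30;Q=Ro.from_rotvec(np.radians(a)*n);B=np.stack([xh,yh,zh],1)
for nm in("scene","top"):
    z=np.load(f"pics/m_{nm}_30.npz");P=cloud(nm,z['d']);L=((Q.inv().apply(P.reshape(-1,3)-K)+K-cen)@B)
    br=z['p'].max(2).ravel()>(75 if nm=="scene" else 55)
    print(nm,"cols y -85..",)
    for x in range(-120,0,8):
        r=[]
        for y in range(-88,60,8):
            m=br&(L[:,0]>=x)&(L[:,0]<x+8)&(L[:,1]>=y)&(L[:,1]<y+8)&(L[:,2]>-5)&(L[:,2]<60); r.append("%3d"%L[m,2].max() if m.any() else " ..")
        print(x,*r)
E
```

```text
scene cols y -85..
-120  55  44  44  44  ..  ..  ..  ..  ..  ..  ..  ..  ..  ..  ..  ..  ..  ..  ..
-112  45  41  46  45  ..  ..  45  43  18  ..  ..  ..  ..  ..  ..  ..  ..  ..  ..
-104  41  44  36  46  19  41  42  43  16  ..  ..  ..  ..  ..  ..  ..  ..  ..  ..
-96  39  41  37  22   8  22  31  26   9  ..  ..  ..  ..  ..  ..  ..  ..  ..  ..
-88  36  37  35  24  21  24  26  13  23  20  ..  ..  ..  ..  ..  ..  ..  ..  ..
-80  27  34  29  29  ..  24  25  26   4  ..  ..  ..  ..  ..  ..  ..  ..  ..  ..
-72  ..  26  29  26  ..  ..  13  27  ..  ..  ..  ..  ..  ..  ..  ..  ..  ..  ..
-64  ..  44  41  23  ..  ..  ..  ..  ..  ..  ..  ..  ..  ..  ..  ..  ..  ..  ..
-56  ..  43  43  19  ..  ..  ..  ..  ..  ..  ..  ..  ..  ..  ..  ..  ..  ..  ..
-48  18  29  17   5  ..  ..  ..  ..  ..  ..  ..  ..  ..  ..  ..  ..  ..  ..  ..
-40  ..  ..  ..  ..  ..  ..  ..  ..  ..  ..  ..  ..  ..  ..  ..  ..  ..  ..  ..
-32  ..  ..  ..  ..  ..  ..  ..  ..  ..  ..  ..  ..  ..  ..  ..  ..  ..  ..  ..
-24  ..  ..  ..  ..  ..  ..  ..  ..  ..  ..  ..  ..  ..  ..  ..  ..  ..  ..  ..
-16  ..  ..  ..  ..  ..  ..  ..  ..  .
[... 639 characters left out ...]
5  ..  ..  18  25  28  ..  ..  ..  ..  ..  ..  ..  ..  ..  ..
-64  23  39  43  24  ..  ..  ..  24  ..  ..  ..  ..  ..  ..  ..  ..  ..  ..  ..
-56  22  41  45  43  ..  ..  ..  ..  ..  ..  ..  ..  ..  ..  ..  ..  ..  ..  ..
-48   8  26  26  13  ..  ..  ..  ..  ..  ..  ..  ..  ..  ..  ..  ..  ..  ..  ..
-40  ..  ..  ..  ..  ..  ..  ..  ..  ..  ..  ..  ..  ..  ..  ..  ..  ..  ..  ..
-32  ..  ..  ..  ..  ..  ..  ..  ..  ..  ..  ..  ..  ..  ..  ..  ..  ..  ..  ..
-24  ..  ..  ..  ..  ..  ..  ..  ..  ..  ..  ..  ..  ..  ..  ..  ..  ..  ..  ..
-16  ..  ..  ..  ..  ..  ..  ..  ..  ..  ..  ..  ..  ..  ..  ..  ..  ..  ..  ..
-8  ..  ..  ..  ..  ..  ..  ..  ..  ..  ..  ..  ..  ..  ..  ..  ..  ..  ..  ..
```

Both views show five nozzles bunched at the lip corner: uprights at about (-55,-70), (-103,-32) and (-107,-63), one leaning in the corner, and one lying at (-80,-30). All are under about 80 mm from it. The tilt is about 29.5°, the basket is hanging, and the lemon and timer haven't moved. I'm handing the job in.

```bash
python3 -m crank '[[0,0,0,0,0,0,0],[0,0,0,0,0,0,0],[0,0,0,0,0,0,0]]' 60; python3 meas.py 30 | grep blob; python3 -c "
from cell import manip;print(manip.sign_off())"
```

```text
clock: 19.35
eef_pos: [441.3, 372.8, 198.4]
eef_rot: [2.988, -0.327, 3.046]
wrist_force: [0.8, -0.1, -4.0]
finger_gap: 8.5
finger_force: 60.0
  blob 298 [-86. -56.  28.] [-119.  -84.   11.] [-42. -17.  50.] rgb [163. 156. 143.]
  blob 13 [-112.   82.   26.] [-116.   78.   10.] [-103.   84.   42.] rgb [35. 35. 37.]
  blob 43 [114.  81.  28.] [102.  76.   9.] [119.  84.  46.] rgb [36. 36. 37.]
  blob 305 [-87. -55.  28.] [-119.  -84.   11.] [-44. -14.  50.] rgb [98. 96. 86.]
the job is handed in; nothing more can be done
None
```

I handed the job in at about 19 s (no verdict came back): the basket hangs by its bail on the hook, and the gripper holds the pan still at about 30° with all five nozzles in the pouring-lip corner, as far as the depth images show; the lemon and timer were not disturbed.

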